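# Hang the steel tote on the rail

### The job

The open steel tote with the fixed handle is pushed so far under the bench shelf that its handle cannot be reached. Draw it out by its wall, without striking the shelf, until it stands on the bench wholly clear of the shelf, and let go; then take it by its handle and hang it by the handle over both prongs of the rail, behind their upturned tips, level and free. Leave the jar beside it, the can and discs on the shelf and the small tray where they are.

Things in the scene. Friction and masses are not known exactly. Their poses are not given: they have to be found in the camera images.
- tote: Open steel box, 190 mm long (x), 120 wide (y), 50 high, walls and floor 4 thick, 0.3 to 0.6 kg, empty. Rigid handle over its middle: two upright straps 20 x 5 on the long walls (inside faces 120 apart) and a level bar along y, see tote_bail. Origin: centre of underside, z up. At the start its -x end stands about 80 mm out from the shelf's front edge and the handle is under the shelf.
- tote_bail (a point): Middle of the tote's handle bar, 150 mm above the tote's underside; axes as the tote. The bar is 10 mm thick (x), 130 mm long (y), 12 mm high (z).
- tote_front (a point): Middle of the top edge of the tote's front (-x) wall, 4 mm thick; 50 mm above the underside.
- shelf: Fixed bench shelf, slatted wooden top on four legs, open in front: top 180 mm deep (slats 30 wide, gaps 20) (x), 340 wide (y), underside 195 and top 213 above the bench; legs 20 mm square at the corners, 296 mm free between left and right. Origin: on the bench under the middle of the top's front edge; +x runs in under the shelf, -x straight out towards the robot.
- rail: Fixed rail: level bar 16 mm thick, 340 long (y), middle 215 above the bench, on posts 18 thick at y -150 and +150; open below. Two round prongs 8 thick stick out level to -x (to the robot) at y -32 and +32, middles at height 215, with upturned ends: the tips reach height 241 at 89 mm from the bar's middle. Origin: on the bench under the bar's middle.
- rail_seat (a point): Where the handle bar is to rest: midway between the two prongs, at the height of their upper side (219 mm above the bench), 45 mm in front (-x) of the rail bar's middle; axes as the rail.
- jar: Bystander: small jar, 40 mm across, 70 mm high, standing under the shelf beside the tote. Origin: centre of the underside.
- discs: Bystander: stack of grinding discs, 125 mm across, 18 mm high, lying on the shelf. Origin: centre of the underside.
- can: Bystander: can, 60 mm across, 85 mm high, standing on the shelf. Origin: centre of the underside.
- tray: Bystander: small steel tray without a handle, 85 mm by 110 mm, 35 mm high, on the bench in front of the robot. Origin: centre of the underside.

How it is judged:
On the way:
1. the tote stands upright on the bench, its middle more than 85 mm out in front of the shelf's front edge, released and still (x of tote in the frame of shelf below -0.085 m and height (world z) of tote below 0.008 m and angle between tote's own z axis and vertical below 0.1 rad and linear speed of tote below 0.02 m/s and contact force between the fingers and tote below 0.2 N), for 0.2 s.
At the end, for the whole second after the job is handed in: The tote hangs by its handle bar on both prongs: the middle of the bar within 36 mm along the prongs of the seat point (between the rail bar and the upturned tips), within 24 mm sideways, 0 to 13 mm above it, the tote tilted less than 0.15 rad, borne by the rail, released and at rest (x of tote_bail in the frame of rail_seat between -0.036 and 0.036 m and y of tote_bail in the frame of rail_seat between -0.024 and 0.024 m and z of tote_bail in the frame of rail_seat between 0 and 0.013 m and angle between tote's own z axis and vertical below 0.15 rad and contact force between tote and rail above 1 N and linear speed of tote below 0.03 m/s and angular speed of tote below 0.2 rad/s); the robot touches nothing.
It fails at once if the tote strikes the shelf (more than 12 N) (contact force between tote and shelf above 12 N).
It fails at once if the jar, the discs, the can or the small tray is moved by more than 40 mm (distance of any of jar, discs, can, tray from where it was at the start of the episode above 0.04 m).
It also fails if it takes over 64 s, if anything falls off the work surface, if the arm or the gripper's body presses on something with over 40 N, if the wrist force passes 120 N, or if a joint passes its speed limit or range.

### The arm

A 6-joint arm with a two-finger parallel gripper is mounted at the origin on the work surface. World frame = base frame: x ahead of the robot, y to its left, z up, the work surface at z = 0. Lengths are in m, angles in rad, forces in N, time in s.
With the tool pointing down it reaches from about 0.35 to 0.775 m from the base axis. Payload 7.3 kg.
Tool frame: the origin (TCP) lies between the finger pads; the fingertips stand robot.tcp_to_tips ahead of it and the grasp point (between the pads) lies 2 mm behind it (robot.tcp_to_tips is the distance from the TCP to the fingertips, in m); y points along the fingers, x is the direction in which the jaws open and shut, and the axes are right-handed (so a half turn about y gives the same grasp; the last joint's range is limited). The gripper opens to 92 mm and grips with 3 to 60 N. Pads are 19 mm wide; open, the fingers measure 130 mm over their backs; the gripper's body (75 mm by 190 mm) begins 47 mm behind the grasp point.
Start: joints at [-1.307, 0.342, 1.524, -0, 1.275, -0.146], TCP at [0.209, -0.482, 0.244] pointing down, gripper open.
Joint ranges: [-2.53, 2.53], [-0.77, 2.02], [0.04, 2.7], [-1, 4.14], [0.28, 2.66], [-3.11, 3.11]. Speed limits (rad/s): [2.57, 2.57, 3.14, 3.14, 3.14, 3.14].

### API

Orientations are given as [roll, pitch, yaw] about the fixed x, y, z axes, in that order (R = Rz(yaw) Ry(pitch) Rx(roll)).
In Python, from cell import status, read_camera, get_calibration, robot gives the robot as it stands.
- The arm moves only by the shell command python3 -m creep 'ROWS' [FORCE]. ROWS is JSON, a list of rows, each an object of numbers: "dx", "dy", "dz": the shift along the tool's x, y, z in m; "rx", "ry", "rz": the turn, a rotation vector about the tool's x, y, z in rad; "gripper": the opening, from 0 (shut) to 1 (fully open). A call has 1 to 20 rows; each row is the pose to reach, as a shift and turn from the pose commanded when the call began, along the tool's axes at that moment; what a row does not reach only later rows make up. A row lasts 1/8 s, in which the tool goes at most 62.5 mm and 10.7 degrees, less where a joint would pass 70% of its speed; a pose out of reach is approached as far as the arm can. A call with a gripper value outside its range is refused whole. The fingers move at their own pace and stop on an object; FORCE is the grip in N (left out, the last holds). Time passes only in rows, so rows that repeat a pose let the fingers close. It gives the time, the measured TCP pose, the force and the opening at its end, in the units of the state.
- status.observe(): the state, without advancing time (a new reading comes with each control period).
- read_camera(name): name is "side" or "top" or "wrist"; returns (picture, depth): 384x512x3 uint8, red, green, blue; 384x512 float32, m along the optical axis (not along the pixel's ray), 0 where there is no reading.
- get_calibration(name): a dict with "fx", "fy", "cx", "cy" (pixels), "xyz" and "rotation" of the camera in the world; the wrist camera has in their place "mount" (4x4, takes a point from camera to tool coordinates, whose origin is the TCP and whose axes are the tool frame's). Camera axes: x right, y down, z forward; pixel columns grow to the right and rows downward; lengths in m; the calibration is good to about 2 mm. A picture is of the moment at which its call begins: read the wrist's pose just before it. get_calibration takes no time and is no camera call.
- robot.hand_in(): hands the job in, once; it reports no verdict.
The state is a dict: "time": time; "qpos": joint angles; "qvel": joint speeds; "joint_efforts": joint torques, N m; "tool_pos": TCP position; "tool_rot": TCP orientation; "contact_force": force on the tool from outside, world axes, zero at the start; "torque": the same for the moment, N m; "opening": finger opening in m.
Only numpy, scipy, OpenCV 4.12 (cv2) and the standard library are available. Lean on these libraries where they do the work, as an engineer would, in place of code of your own. Each camera call takes 0.05 s, during which the arm holds its last target.

## Working session

There is one attempt and no reset: what is moved stays moved. The work goes in short steps, Python scripts to look and compute and a shell command to move; the robot and the scene stay as the last step left them, time stands still between calls to the robot, and variables do not carry over. Pictures are saved under pics/ and viewed, and the job is handed in when it is done.

```bash
ls; mkdir -p pics
python3 - <<'E'
from cell import status, read_camera, get_calibration, robot
import cv2,numpy as np
s=status.observe(); print(s); print(robot.tcp_to_tips)
for n in ["side","top","wrist"]:
    p,d=read_camera(n); cv2.imwrite(f"pics/{n}0.png",p[:,:,::-1]); np.save(f"pics/{n}0.npy",d)
    print(n,get_calibration(n))
E
```

```text
pics
{'time': 0.0, 'qpos': array([-1.30700644e+00,  3.42720108e-01,  1.52503151e+00, -2.80378893e-05,
        1.27536753e+00, -1.46008263e-01]), 'qvel': array([ 0.00260591,  0.00196838,  0.00074766,  0.00135788,  0.00175834,
       -0.00101092]), 'joint_efforts': array([ 2.21046874e-03, -4.31241095e+01, -2.44217509e+01,  7.19470507e-02,
        5.59643924e-02, -1.47106834e-04]), 'tool_pos': array([ 0.20908149, -0.48115591,  0.24304123]), 'tool_rot': array([-1.57060076e+00,  1.51414887e-03, -1.16098985e+00]), 'contact_force': array([ 0.4301689 ,  0.97915409, -0.31237511]), 'torque': array([-0.010387  ,  0.05393495,  0.01643049]), 'opening': 0.09178894419190617}
0.017
side {'fx': 452.12126050700044, 'fy': 452.12126050700044, 'cx': 252.27942301002338, 'cy': 186.25621247667556, 'xyz': array([0.00448534, 0.74031304, 0.98929672]), 'rotation': array([-2.29155535,  0.0184726 , -2.48493524])}
top {'fx': 368.1766373689572, 'fy': 368.1766373689572, 'cx': 255.12341333995533, 'cy': 189.58366822364908, 'xyz': array([0.38775289, 0.00566577, 1.05380253]), 'rotation': array([-2.94742333,  0.02708202, -1.59165509])}
wrist {'fx': 297.08185141944625, 'fy': 297.08185141944625, 'cx': 245.25638590302077, 'cy': 193.78831032150532, 'mount': array([[ 9.99999834e-01, -4.53190808e-04,  3.56780078e-04,
        -1.85184024e-05],
       [-4.65496133e-04, -2.68882741e-01,  9.63172806e-01,
        -1.41252391e-01],
       [-3.40569057e-04, -9.63172812e-01, -2.68882908e-01,
         7.29796518e-02],
       [ 0.00000000e+00,  0.00000000e+00,  0.00000000e+00,
         1.00000000e+00]])}
```

View pics/side0.png

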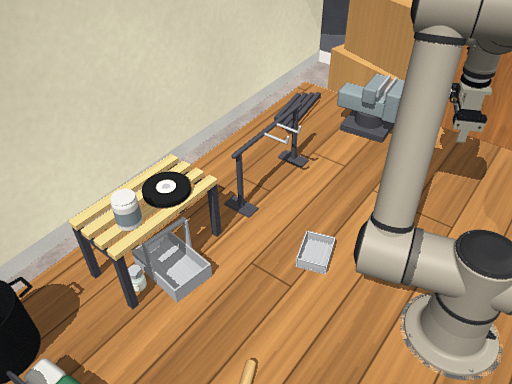

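View pics/top0.png

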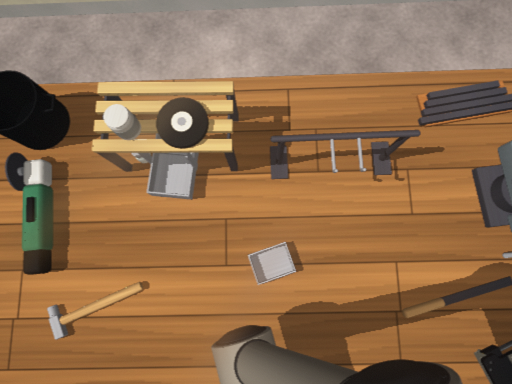

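View pics/wrist0.png

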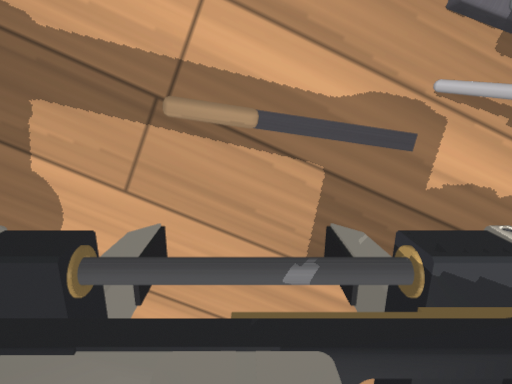

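```bash
cat > h.py <<'E'
from cell import status, read_camera, get_calibration, robot
import cv2,numpy as np
from scipy.spatial.transform import Rotation as R
def pose(n,s=None):
    c=get_calibration(n)
    if 'mount' in c:
        T=np.eye(4);T[:3,:3]=R.from_euler('xyz',s['tool_rot']).as_matrix();T[:3,3]=s['tool_pos']
        T=T@c['mount'];return c,T[:3,:3],T[:3,3]
    return c,R.from_euler('xyz',c['rotation']).as_matrix(),np.array(c['xyz'])
def ray(n,u,v,s=None):
    c,M,o=pose(n,s); return o,M@np.array([(u-c['cx'])/c['fx'],(v-c['cy'])/c['fy'],1.])
def onz(n,u,v,z,s=None):
    o,d=ray(n,u,v,s); return o+d*(z-o[2])/d[2]
def at(n,u,v,D,s=None):
    o,d=ray(n,u,v,s); return o+d*D[int(round(v)),int(round(u))]
def px(n,p,s=None):
    c,M,o=pose(n,s); q=M.T@(np.array(p)-o); return np.array([c['fx']*q[0]/q[2]+c['cx'],c['fy']*q[1]/q[2]+c['cy']])
def cloud(n,D,s=None):
    c,M,o=pose(n,s); v,u=np.mgrid[:384,:512]
    P=np.stack([(u-c['cx'])/c['fx']*D,(v-c['cy'])/c['fy']*D,D],-1)@M.T+o; P[D==0]=np.nan; return P
def crop(src,x0,y0,x1,y1,k,out):
    im=cv2.imread(src)[y0:y1,x0:x1]; cv2.imwrite(out,cv2.resize(im,None,fx=k,fy=k,interpolation=cv2.INTER_CUBIC))
E
python3 - <<'E'
from h import *
crop('pics/top0.png',85,70,245,210,5,'pics/a1.png')
crop('pics/top0.png',255,110,435,190,4,'pics/a2.png')
crop('pics/side0.png',60,150,230,310,4,'pics/a3.png')
E
```

```text
(no output)
```

View pics/a1.png

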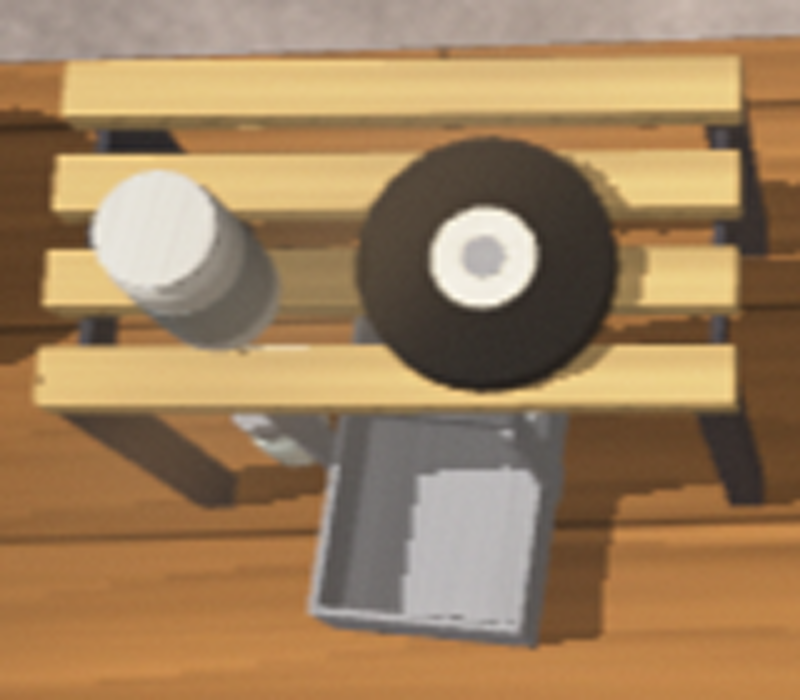

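View pics/a2.png

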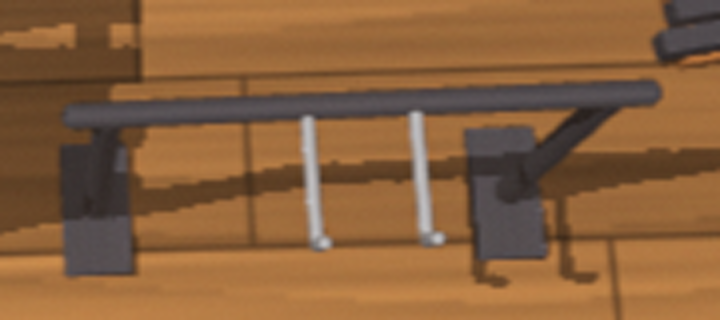

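View pics/a3.png

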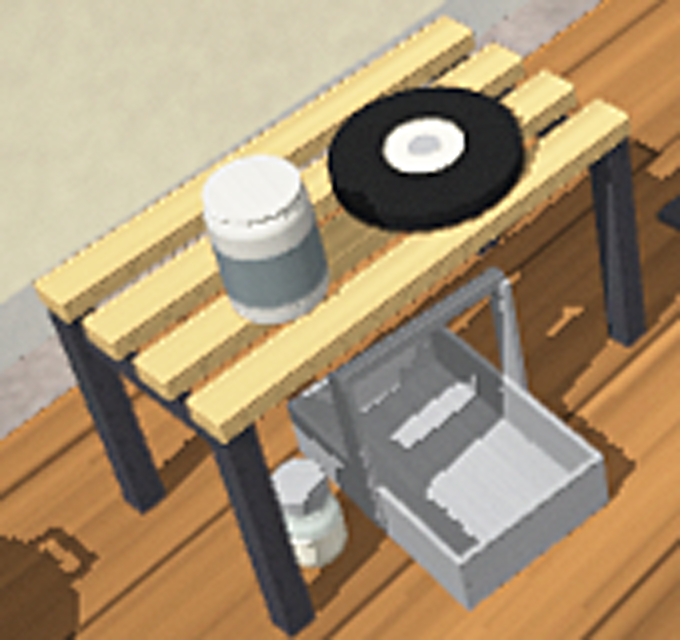

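Run:
```python
from h import *
np.set_printoptions(precision=4,suppress=True)
f=lambda x,y,x0,y0,k:((x+.5)/k-.5+x0,(y+.5)/k-.5+y0)
def g(name,pts,z,w):
    for p in pts:
        u=f(*p,*w); print(name,np.round(u,1),onz('top',*u,z))
A=(85,70,5);B=(255,110,4);C=(60,150,4)
g('shelf edge FL,FR (z.213)',[(35,404),(735,404)],.213,A)
g('shelf back L,R',[(68,60),(740,57)],.213,A)
g('tote front corners FL FR outer .05',[(310,610),(526,634)],.05,A)
g('tote side tops left, right near shelf',[(340,425),(565,420)],.05,A)
g('rail bar ends L,R .219',[(65,116),(660,92)],.219,B)
g('prong roots',[(308,118),(415,113)],.217,B)
g('prong tips',[(320,243),(433,239)],.241,B)
g('tray',[],.035,A)
for p in [(470,560),(607,462)]:
    u=f(*p,*C); print('tote side front corners',onz('side',*u,.05))
for p in [(216,437),(630,120)]:
    u=f(*p,*C); print('shelf front',onz('side',*u,.213))
d=np.load('pics/top0.npy'); P=cloud('top',d)
ds=np.load('pics/side0.npy'); S=cloud('side',ds)
# tote cloud
for nm,Q in(('top',P),('side',S)):
    m=(Q[...,0]>.45)&(Q[...,0]<.75)&(Q[...,1]>.1)&(Q[...,1]<.4)&(abs(Q[...,2]-.05)<.006)
    q=Q[m]; print(nm,len(q),q.min(0) if len(q) else 0,q.max(0) if len(q) else 0)
    m=(abs(Q[...,2]-.213)<.005)&(Q[...,1]>.05)&(Q[...,0]>.5); q=Q[m]; print(nm,'shelf',len(q),q.min(0),q.max(0))
    m=(abs(Q[...,2]-.221)<.012)&(Q[...,1]<.0)&(Q[...,1]>-.4)&(Q[...,0]>.5); q=Q[m]; print(nm,'rail',len(q),q.min(0),q.max(0))
# print bar handle in side image: points z .14-.17 under shelf
m=(abs(S[...,2]-.15)<.02)&(S[...,0]>.5)&(S[...,0]<.8)&(S[...,1]>.1)&(S[...,1]<.35);
v,u=np.nonzero(m)
for a,b in list(zip(u,v))[::6]: print(a,b,S[b,a])
```

```text
shelf edge FL,FR (z.213) [ 91.6 150.4] [0.6601 0.4168 0.213 ]
shelf edge FL,FR (z.213) [231.6 150.4] [0.6502 0.079  0.213 ]
shelf back L,R [98.2 81.6] [0.8392 0.4119 0.213 ]
shelf back L,R [232.6  81. ] [0.829 0.075 0.213]
tote front corners FL FR outer .05 [146.6 191.6] [0.5879 0.3327 0.05  ]
tote front corners FL FR outer .05 [189.8 196.4] [0.5712 0.2109 0.05  ]
tote side tops left, right near shelf [152.6 154.6] [0.6952 0.3193 0.05  ]
tote side tops left, right near shelf [197.6 153.6] [0.6944 0.1903 0.05  ]
rail bar ends L,R .219 [270.9 138.6] [ 0.6747 -0.0151  0.219 ]
rail bar ends L,R .219 [419.6 132.6] [ 0.6789 -0.3653  0.219 ]
prong roots [331.6 139.1] [ 0.6698 -0.1588  0.217 ]
prong roots [358.4 137.9] [ 0.671  -0.2218  0.217 ]
prong tips [334.6 170.4] [ 0.5876 -0.1563  0.241 ]
prong tips [362.9 169.4] [ 0.5882 -0.2198  0.241 ]
tote side front corners [0.5831 0.3268 0.05  ]
tote side front corners [0.5658 0.2169 0.05  ]
shelf front [0.6539 0.4246 0.213 ]
shelf front [0.6468 0.0833 0.213 ]
top 246 [0.5729 0.1967 0.044 ] [0.7482 0.3989 0.0559]
top shelf 4554 [0.6511 0.0741 0.2
[... 1434 characters left out ...]
694 0.2783 0.1529]
156 236 [0.6736 0.2905 0.1572]
162 236 [0.6673 0.2775 0.1498]
157 237 [0.6711 0.29   0.1546]
151 238 [0.6775 0.3034 0.1585]
157 238 [0.6702 0.2913 0.1527]
152 239 [0.6756 0.3025 0.1554]
158 239 [0.6702 0.2891 0.147 ]
152 240 [0.6737 0.3044 0.1547]
147 241 [0.6801 0.3148 0.1561]
154 241 [0.6721 0.3006 0.1486]
148 242 [0.6752 0.3159 0.1565]
142 243 [0.6904 0.3235 0.1496]
148 243 [0.6739 0.3174 0.1552]
143 244 [0.683  0.326  0.1531]
149 244 [0.676  0.314  0.1469]
146 245 [0.6747 0.3237 0.153 ]
144 246 [0.6782 0.3277 0.1506]
145 247 [0.6743 0.3281 0.1498]
146 248 [0.6699 0.3288 0.1499]
147 249 [0.6703 0.3266 0.1439]
148 250 [0.6727 0.3231 0.1351]
147 253 [0.6706 0.3292 0.131 ]
```

```bash
cat >> h.py <<'E'
def rel(pos,yaw,s=None,roll=-np.pi/2,pitch=0):
    """shift and turn in current tool axes to reach world pos/yaw (tool down)"""
    s=s or status.observe(); M=R.from_euler('xyz',s['tool_rot'])
    d=M.inv().apply(np.array(pos)-s['tool_pos']); r=(M.inv()*R.from_euler('xyz',[roll,pitch,yaw])).as_rotvec()
    print('d',np.round(d,4),'r',np.round(r,3)); return d,r
E
python3 - <<'E'
from h import *
rel((.45,-.3,.25),-1.16);rel((.52,.0,.25),0.1);rel((.56,.20,.25),1.0)
rel((.596,.270,.13),1.45)
E
```

```text
d [-0.0703 -0.0066  0.2932] r [-0.    -0.001 -0.001]
d [-0.3176 -0.0064  0.4769] r [-1.000e-03 -1.261e+00 -1.000e-03]
d [-0.4851 -0.0061  0.5933] r [-1.000e-03 -2.161e+00 -0.000e+00]
d [-0.5348  0.1139  0.6541] r [-1.000e-03 -2.611e+00 -0.000e+00]
```

```bash
python3 -m creep '[{"dx":-0.03,"dy":-0.03,"dz":0.15,"ry":-0.1},{"dx":-0.07,"dy":-0.04,"dz":0.29,"ry":-0.4},{"dx":-0.07,"dy":-0.04,"dz":0.29,"ry":-0.6},{"dx":-0.07,"dy":-0.04,"dz":0.29,"ry":-0.8},{"dx":-0.07,"dy":-0.04,"dz":0.29,"ry":-1.0},{"dx":-0.318,"dy":-0.04,"dz":0.477,"ry":-1.26},{"dx":-0.318,"dy":-0.04,"dz":0.477,"ry":-1.4},{"dx":-0.318,"dy":-0.04,"dz":0.477,"ry":-1.6},{"dx":-0.318,"dy":-0.04,"dz":0.477,"ry":-1.8},{"dx":-0.318,"dy":-0.04,"dz":0.477,"ry":-2.0},{"dx":-0.485,"dy":-0.04,"dz":0.593,"ry":-2.16},{"dx":-0.485,"dy":-0.04,"dz":0.593,"ry":-2.3},{"dx":-0.485,"dy":-0.04,"dz":0.593,"ry":-2.5},{"dx":-0.485,"dy":-0.04,"dz":0.593,"ry":-2.61},{"dx":-0.535,"dy":-0.04,"dz":0.64,"ry":-2.61,"gripper":0.43},{"dx":-0.535,"dy":-0.04,"dz":0.64,"ry":-2.61},{"dx":-0.535,"dy":-0.04,"dz":0.64,"ry":-2.61},{"dx":-0.535,"dy":0.04,"dz":0.64,"ry":-2.61},{"dx":-0.535,"dy":0.08,"dz":0.645,"ry":-2.61},{"dx":-0.535,"dy":0.08,"dz":0.645,"ry":-2.61}]' 40
python3 - <<'E'
from h import *
s=status.observe(); print(s['time'],s['tool_pos'],s['tool_rot'],s['contact_force'],s['opening'])
p,d=read_camera('wrist'); np.save('pics/w1.npy',d); cv2.imwrite('pics/w1.png',p[:,:,::-1])
P=cloud('wrist',d,s)
m=abs(P[...,2]-.05)<.004; print(m.sum())
E
```

```text
0.15 [ 0.20910613 -0.48126197  0.24322821] [-1.57064315e+00  1.09760897e-03 -1.16103739e+00] [0.04957543 0.47582249 1.01255799] 0.09203207331816955
125invalid input at $[0]: expected keys dx, dy, dz, rx, ry, rz, gripper
```

View pics/w1.png

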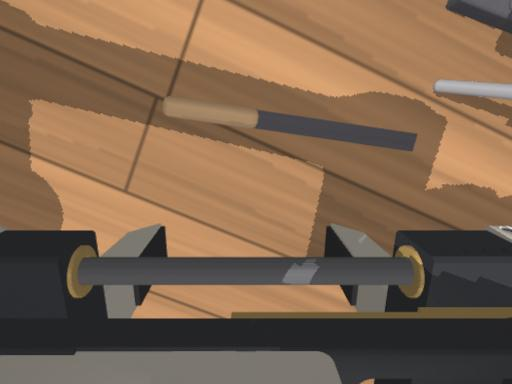

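```bash
python3 -m creep '[{"dx":-0.03,"dy":-0.03,"dz":0.15,"rx":0,"ry":-0.1,"rz":0,"gripper":0.43},{"dx":-0.07,"dy":-0.04,"dz":0.29,"rx":0,"ry":-0.4,"rz":0,"gripper":0.43},{"dx":-0.07,"dy":-0.04,"dz":0.29,"rx":0,"ry":-0.6,"rz":0,"gripper":0.43},{"dx":-0.07,"dy":-0.04,"dz":0.29,"rx":0,"ry":-0.8,"rz":0,"gripper":0.43},{"dx":-0.07,"dy":-0.04,"dz":0.29,"rx":0,"ry":-1.0,"rz":0,"gripper":0.43},{"dx":-0.318,"dy":-0.04,"dz":0.477,"rx":0,"ry":-1.26,"rz":0,"gripper":0.43},{"dx":-0.318,"dy":-0.04,"dz":0.477,"rx":0,"ry":-1.4,"rz":0,"gripper":0.43},{"dx":-0.318,"dy":-0.04,"dz":0.477,"rx":0,"ry":-1.6,"rz":0,"gripper":0.43},{"dx":-0.318,"dy":-0.04,"dz":0.477,"rx":0,"ry":-1.8,"rz":0,"gripper":0.43},{"dx":-0.318,"dy":-0.04,"dz":0.477,"rx":0,"ry":-2.0,"rz":0,"gripper":0.43},{"dx":-0.485,"dy":-0.04,"dz":0.593,"rx":0,"ry":-2.2,"rz":0,"gripper":0.43},{"dx":-0.485,"dy":-0.04,"dz":0.593,"rx":0,"ry":-2.4,"rz":0,"gripper":0.43},{"dx":-0.485,"dy":-0.04,"dz":0.593,"rx":0,"ry":-2.61,"rz":0,"gripper":0.43},{"dx":-0.485,"dy":-0.04,"dz":0.593,"rx":0,"ry":-2.61,"rz":0,"gripper":0.43},{"dx":-0.535,"dy":-0.04,"dz":0.64,"rx":0,"ry":-2.61,"rz":0,"gripper":0.43},{"dx":-0.535,"dy":-0.04,"dz":0.64,"rx":0,"ry":-2.61,"rz":0,"gripper":0.43}]' 40
python3 - <<'E'
from h import *
s=status.observe(); print(s['time'],s['tool_pos'],s['tool_rot'],s['contact_force'],s['opening'])
p,d=read_camera('wrist'); np.save('pics/w1.npy',d); cv2.imwrite('pics/w1.png',p[:,:,::-1])
E
```

```text
time: 2.2
tool_pos: [0.5831, 0.2674, 0.2822]
tool_rot: [-1.569, -0.0, 1.453]
contact_force: [-0.3, -0.8, -0.1]
opening: 0.0393
2.2 [0.58305017 0.26744824 0.28222831] [-1.56934864e+00 -1.54103374e-04  1.45311336e+00] [-0.34006631 -0.84296904 -0.09956636] 0.03925378880330672
```

View pics/w1.png

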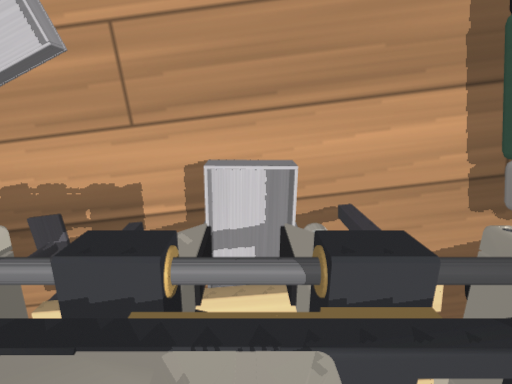

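Run:
```python
from h import *
s=status.observe()
crop('pics/w1.png',195,150,310,215,6,'pics/w1c.png')
for u in [(206,166),(296,166)]: print(onz('wrist',*u,.05,s))
P=cloud('wrist',np.load('pics/w1.npy'),s)
for v in range(158,180): print(v,P[v,250])
```

```text
[0.57267412 0.21731969 0.05      ]
[0.58632668 0.33106192 0.05      ]
158 [0.57677602 0.27396224 0.00072653]
159 [ 5.78324954e-01  2.73794267e-01 -4.00063990e-05]
160 [0.57857458 0.27365597 0.00732545]
161 [0.57847838 0.27353071 0.01650976]
162 [0.57861027 0.27340455 0.02397557]
163 [0.57841768 0.27329197 0.03305753]
164 [0.57825186 0.27318363 0.04164511]
165 [0.57834869 0.27307152 0.04843879]
166 [0.57904597 0.27294272 0.05167472]
167 [0.58063596 0.27278397 0.04996696]
168 [0.58171776 0.27264281 0.05103679]
169 [0.59190482 0.272154   0.00452261]
170 [0.59327144 0.27198983 0.00492075]
171 [0.5946571  0.2718249  0.00522246]
172 [0.59633079 0.27164776 0.00409972]
173 [0.59754877 0.27148967 0.00524789]
174 [0.59922546 0.27131148 0.00417326]
175 [0.60055588 0.27114843 0.00477808]
176 [0.60226352 0.27096779 0.00362711]
177 [0.60367314 0.27080073 0.00388469]
178 [0.60532716 0.27062162 0.00304883]
179 [0.60629307 0.27047644 0.00529307]
```

View pics/w1c.png

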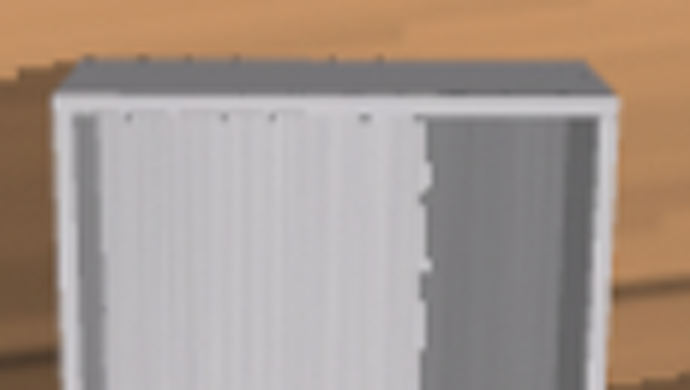

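Run:
```python
from h import *
rel((.600,.2715,.037),1.452)
```

```text
d [ 0.0073  0.2454 -0.0167] r [-0.001 -0.    -0.   ]
```

```bash
python3 -m creep '[{"dx":0.007,"dy":0.05,"dz":-0.017,"rx":0,"ry":0,"rz":0,"gripper":0.43},{"dx":0.007,"dy":0.1,"dz":-0.017,"rx":0,"ry":0,"rz":0,"gripper":0.43},{"dx":0.007,"dy":0.15,"dz":-0.017,"rx":0,"ry":0,"rz":0,"gripper":0.43},{"dx":0.007,"dy":0.18,"dz":-0.017,"rx":0,"ry":0,"rz":0,"gripper":0.43},{"dx":0.007,"dy":0.21,"dz":-0.017,"rx":0,"ry":0,"rz":0,"gripper":0.43},{"dx":0.007,"dy":0.23,"dz":-0.017,"rx":0,"ry":0,"rz":0,"gripper":0.43},{"dx":0.007,"dy":0.243,"dz":-0.017,"rx":0,"ry":0,"rz":0,"gripper":0.43},{"dx":0.007,"dy":0.243,"dz":-0.017,"rx":0,"ry":0,"rz":0,"gripper":0.43}]'
python3 - <<'E'
from h import *
s=status.observe(); print(s['contact_force'])
for n in ['wrist','side']:
    p,d=read_camera(n); cv2.imwrite(f'pics/{n}2.png',p[:,:,::-1])
crop('pics/side2.png',60,120,260,310,3,'pics/s2c.png')
E
```

```text
time: 3.25
tool_pos: [0.6004, 0.2682, 0.0401]
tool_rot: [-1.569, 0.001, 1.448]
contact_force: [0.1, -0.0, 0.3]
opening: 0.0394
[ 0.07224034 -0.00868133  0.31131045]
```

View pics/s2c.png

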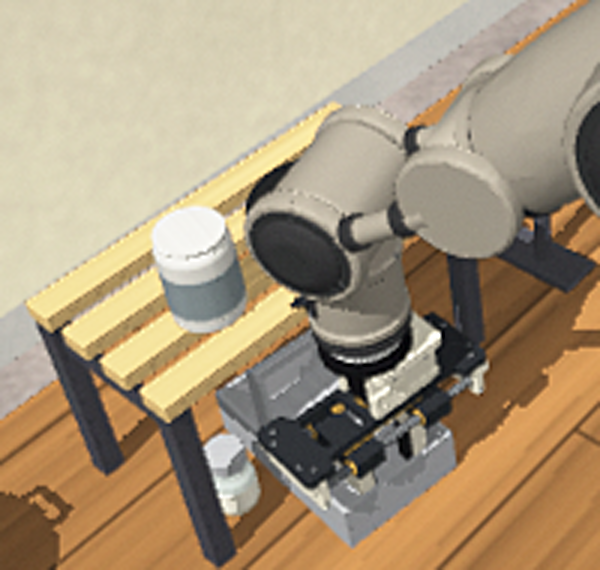

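View pics/wrist2.png

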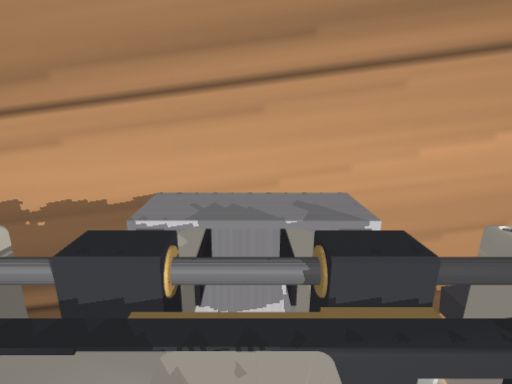

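```bash
python3 -m creep '[{"dx":0,"dy":0,"dz":0.004,"rx":0,"ry":0,"rz":0,"gripper":0.43},{"dx":0,"dy":0,"dz":0.008,"rx":0,"ry":0,"rz":0,"gripper":0.43},{"dx":0,"dy":0,"dz":0.012,"rx":0,"ry":0,"rz":0,"gripper":0.43},{"dx":0,"dy":0,"dz":0.018,"rx":0,"ry":0,"rz":0,"gripper":0.43},{"dx":0,"dy":0,"dz":0.025,"rx":0,"ry":0,"rz":0,"gripper":0.43},{"dx":0,"dy":0,"dz":0.033,"rx":0,"ry":0,"rz":0,"gripper":0.43},{"dx":0,"dy":0,"dz":0.042,"rx":0,"ry":0,"rz":0,"gripper":0.43},{"dx":0,"dy":0,"dz":0.05,"rx":0,"ry":0,"rz":0,"gripper":0.43}]'
python3 -m creep '[{"dx":0,"dy":0,"dz":0.008,"rx":0,"ry":0,"rz":0,"gripper":0.43},{"dx":0,"dy":0,"dz":0.018,"rx":0,"ry":0,"rz":0,"gripper":0.43},{"dx":0,"dy":0,"dz":0.028,"rx":0,"ry":0,"rz":0,"gripper":0.43},{"dx":0,"dy":0,"dz":0.038,"rx":0,"ry":0,"rz":0,"gripper":0.43},{"dx":0,"dy":0,"dz":0.048,"rx":0,"ry":0,"rz":0,"gripper":0.43},{"dx":0,"dy":0,"dz":0.058,"rx":0,"ry":0,"rz":0,"gripper":0.43},{"dx":0,"dy":0,"dz":0.068,"rx":0,"ry":0,"rz":0,"gripper":0.43},{"dx":0,"dy":0,"dz":0.078,"rx":0,"ry":0,"rz":0,"gripper":0.43},{"dx":0,"dy":0,"dz":0.088,"rx":0,"ry":0,"rz":0,"gripper":0.43},{"dx":0,"dy":0,"dz":0.098,"rx":0,"ry":0,"rz":0,"gripper":0.43},{"dx":0,"dy":0,"dz":0.104,"rx":0,"ry":0,"rz":0,"gripper":0.43},{"dx":0,"dy":0,"dz":0.108,"rx":0,"ry":0,"rz":0,"gripper":0.43},{"dx":0,"dy":0,"dz":0.108,"rx":0,"ry":0,"rz":0,"gripper":0.43}]'
python3 - <<'E'
from h import *
s=status.observe(); print(s['contact_force'])
for n in ['side']:
    p,d=read_camera(n); cv2.imwrite(f'pics/{n}3.png',p[:,:,::-1])
crop('pics/side3.png',60,120,260,310,3,'pics/s3c.png')
E
```

```text
time: 4.35
tool_pos: [0.5514, 0.2753, 0.0414]
tool_rot: [-1.573, -0.001, 1.449]
contact_force: [4.9, -1.6, 3.1]
opening: 0.0395
time: 5.98
tool_pos: [0.4435, 0.2883, 0.0407]
tool_rot: [-1.57, 0.0, 1.449]
contact_force: [4.3, 0.2, 2.1]
opening: 0.0394
[4.28009233 0.17889703 2.06809562]
```

View pics/s3c.png

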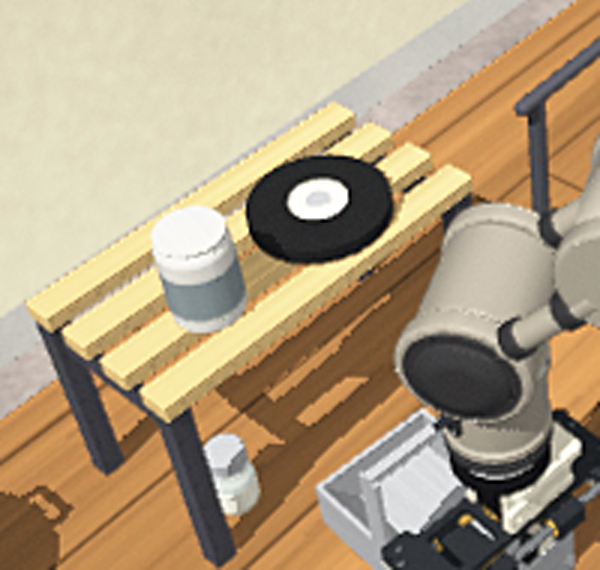

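```bash
python3 -m creep '[{"dx":0,"dy":0,"dz":-0.004,"rx":0,"ry":0,"rz":0,"gripper":0.43},{"dx":0,"dy":0,"dz":-0.008,"rx":0,"ry":0,"rz":0,"gripper":0.43},{"dx":0,"dy":0,"dz":-0.008,"rx":0,"ry":0,"rz":0,"gripper":0.43},{"dx":0,"dy":0,"dz":-0.008,"rx":0,"ry":0,"rz":0,"gripper":0.43},{"dx":0,"dy":0,"dz":-0.008,"rx":0,"ry":0,"rz":0,"gripper":0.43},{"dx":0,"dy":-0.03,"dz":-0.008,"rx":0,"ry":0,"rz":0,"gripper":0.43},{"dx":0,"dy":-0.09,"dz":-0.008,"rx":0,"ry":0,"rz":0,"gripper":0.43},{"dx":0,"dy":-0.15,"dz":-0.008,"rx":0,"ry":0,"rz":0,"gripper":0.43},{"dx":0,"dy":-0.21,"dz":-0.008,"rx":0,"ry":0,"rz":0,"gripper":0.43},{"dx":0,"dy":-0.24,"dz":0.05,"rx":0,"ry":0,"rz":0,"gripper":0.43},{"dx":0,"dy":-0.24,"dz":0.05,"rx":0,"ry":0,"rz":0,"gripper":0.43}]'
python3 - <<'E'
from h import *
s=status.observe(); print(s['contact_force'])
for n in ['side','top','wrist']:
    p,d=read_camera(n); cv2.imwrite(f'pics/{n}4.png',p[:,:,::-1]); np.save(f'pics/{n}4.npy',d)
crop('pics/top4.png',130,100,290,240,5,'pics/t4c.png')
E
```

```text
time: 7.4
tool_pos: [0.3925, 0.295, 0.2836]
tool_rot: [-1.574, -0.003, 1.451]
contact_force: [0.1, -0.9, -0.5]
opening: 0.0393
[ 0.08402225 -0.86028878 -0.51345609]
```

View pics/t4c.png

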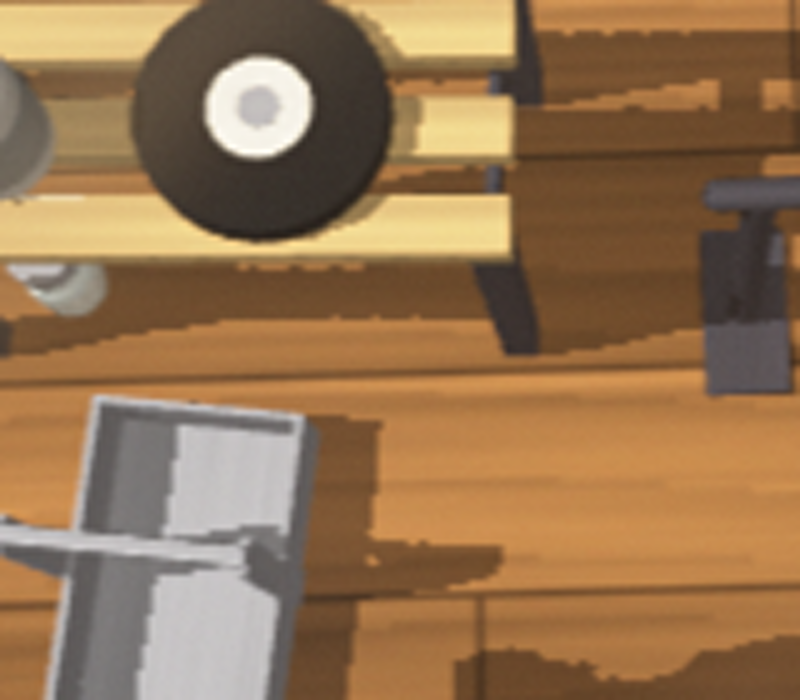

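View pics/side4.png

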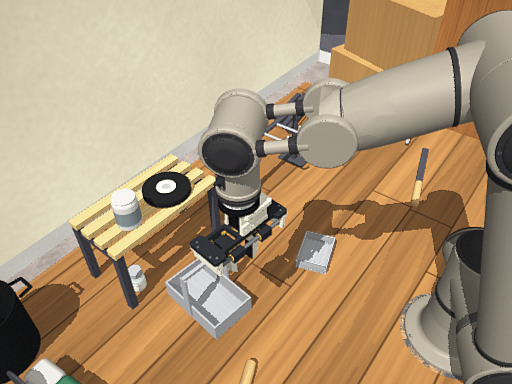

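View pics/wrist4.png

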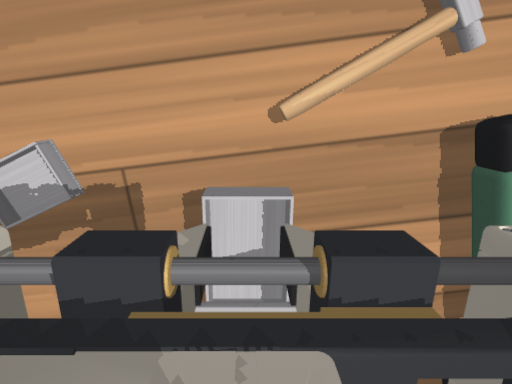

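Run:
```python
from h import *
np.set_printoptions(precision=4,suppress=True)
s=status.observe()
for n in ['top','side']:
    P=cloud(n,np.load(f'pics/{n}4.npy'))
    m=(abs(P[...,2]-.156)<.006)&(abs(P[...,0]-.52)<.06)&(P[...,1]>.2)&(P[...,1]<.4)
    v,u=np.nonzero(m); q=P[m]; print(n,len(q),u.min(),u.max(),v.min(),v.max(),q.mean(0),q.min(0),q.max(0)); 
    k=np.polyfit(q[:,1],q[:,0],1); print('dx/dy',k[0],'x at .28',np.polyval(k,.28), 'res',np.std(q[:,0]-np.polyval(k,q[:,1])))
f=lambda x,y:((x+.5)/5-.5+130,(y+.5)/5-.5+100)
for p in [(95,397),(306,415)]: print('rear top corner',onz('top',*f(*p),.05))
for p in [(248,556)]: print('bar right end',onz('top',*f(*p),.156))
for u in [(203,196),(293,196)]: print('front',onz('wrist',*u,.05,s))
print(px('top',(.523,.28,.156)))
```

```text
top 215 128 179 204 214 [0.5241 0.2794 0.1542] [0.5091 0.2163 0.1501] [0.537  0.345  0.1589]
dx/dy 0.1196664588478779 x at .28 0.5241680562567241 res 0.003000624046071599
side 133 180 205 262 282 [0.5255 0.3158 0.1551] [0.5175 0.2821 0.1501] [0.5377 0.347  0.1599]
dx/dy 0.10574111217753814 x at .28 0.521673360029353 res 0.0034791703839230814
rear top corner [0.624  0.3283 0.05  ]
rear top corner [0.6104 0.2087 0.05  ]
bar right end [0.5163 0.2151 0.156 ]
front [0.4225 0.2354 0.05  ]
front [0.4367 0.3517 0.05  ]
[153.2218 208.7613]
```

Run:
```python
from h import *
rel((.524,.2805,.28),-.12);rel((.524,.2805,.152),-.12)
```

```text
d [ 0.0021  0.0003 -0.1304] r [ 0.     1.569 -0.   ]
d [ 0.0021  0.1283 -0.1304] r [ 0.     1.569 -0.   ]
```

```bash
python3 -m creep '[{"dx":0,"dy":0,"dz":-0.02,"rx":0,"ry":0.18,"rz":0,"gripper":0.6},{"dx":0,"dy":0,"dz":-0.04,"rx":0,"ry":0.36,"rz":0,"gripper":0.6},{"dx":0,"dy":0,"dz":-0.06,"rx":0,"ry":0.54,"rz":0,"gripper":0.6},{"dx":0,"dy":0,"dz":-0.08,"rx":0,"ry":0.72,"rz":0,"gripper":0.6},{"dx":0,"dy":0,"dz":-0.1,"rx":0,"ry":0.9,"rz":0,"gripper":0.6},{"dx":0,"dy":0,"dz":-0.12,"rx":0,"ry":1.08,"rz":0,"gripper":0.6},{"dx":0.002,"dy":0,"dz":-0.13,"rx":0,"ry":1.26,"rz":0,"gripper":0.6},{"dx":0.002,"dy":0,"dz":-0.13,"rx":0,"ry":1.44,"rz":0,"gripper":0.6},{"dx":0.002,"dy":0,"dz":-0.13,"rx":0,"ry":1.57,"rz":0,"gripper":0.6},{"dx":0.002,"dy":0.03,"dz":-0.13,"rx":0,"ry":1.57,"rz":0,"gripper":0.6},{"dx":0.002,"dy":0.06,"dz":-0.13,"rx":0,"ry":1.57,"rz":0,"gripper":0.6},{"dx":0.002,"dy":0.06,"dz":-0.13,"rx":0,"ry":1.57,"rz":0,"gripper":0.6}]'
python3 - <<'E'
from h import *
np.set_printoptions(precision=4,suppress=True)
s=status.observe()
for n in ['side','wrist']:
    p,d=read_camera(n); cv2.imwrite(f'pics/{n}5.png',p[:,:,::-1]); np.save(f'pics/{n}5.npy',d)
P=cloud('wrist',d,s); m=(abs(P[...,2]-.156)<.005)&(P[...,1]>.2)&(P[...,1]<.36)&(abs(P[...,0]-.524)<.03); q=P[m]; print(len(q),q.mean(0),q.min(0),q.max(0))
k=np.polyfit(q[:,1],q[:,0],1);print(k,np.polyval(k,.28)); print(s['tool_pos'],s['tool_rot'])
E
```

```text
time: 9.05
tool_pos: [0.5228, 0.2794, 0.2168]
tool_rot: [-1.575, 0.007, -0.122]
contact_force: [0.0, 0.3, 0.2]
opening: 0.0551
1946 [0.5249 0.2975 0.1538] [0.5106 0.2174 0.151 ] [0.5353 0.3459 0.156 ]
[0.1218 0.4887] 0.5227862511272074
[0.5228 0.2794 0.2168] [-1.5746  0.0067 -0.1219]
```

View pics/wrist5.png

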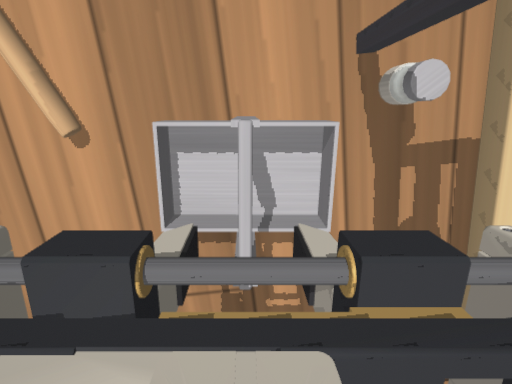

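View pics/side5.png

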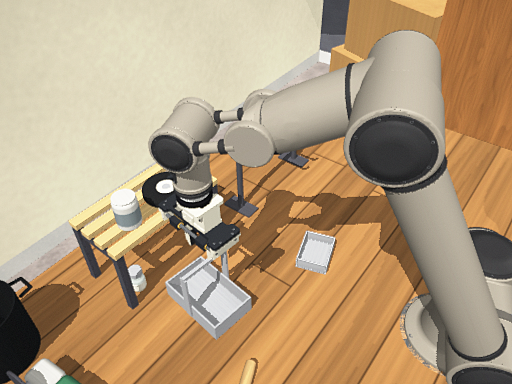

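```bash
python3 -m creep '[{"dx":0,"dy":0.02,"dz":0.002,"rx":0,"ry":0,"rz":0,"gripper":0.6},{"dx":0,"dy":0.04,"dz":0.002,"rx":0,"ry":0,"rz":0,"gripper":0.6},{"dx":0,"dy":0.055,"dz":0.002,"rx":0,"ry":0,"rz":0,"gripper":0.6},{"dx":0,"dy":0.065,"dz":0.002,"rx":0,"ry":0,"rz":0,"gripper":0.6},{"dx":0,"dy":0.065,"dz":0.002,"rx":0,"ry":0,"rz":0,"gripper":0.6},{"dx":0,"dy":0.065,"dz":0.002,"rx":0,"ry":0,"rz":0,"gripper":0},{"dx":0,"dy":0.065,"dz":0.002,"rx":0,"ry":0,"rz":0,"gripper":0},{"dx":0,"dy":0.065,"dz":0.002,"rx":0,"ry":0,"rz":0,"gripper":0},{"dx":0,"dy":0.065,"dz":0.002,"rx":0,"ry":0,"rz":0,"gripper":0},{"dx":0,"dy":0.065,"dz":0.002,"rx":0,"ry":0,"rz":0,"gripper":0}]' 50
python3 - <<'E'
from h import *
crop('pics/top4.png',255,110,435,190,4,'pics/r4.png')
d=np.load('pics/top4.npy');P=cloud('top',d)
m=(abs(P[...,2]-.219)<.012)&(P[...,1]<0)&(P[...,1]>-.38)&(P[...,0]>.66)&(P[...,0]<.70);q=P[m];k=np.polyfit(q[:,1],q[:,0],1);print('bar',k,np.polyval(k,-.19),q.min(0),q.max(0))
m=(abs(P[...,2]-.219)<.006)&(P[...,1]<-.1)&(P[...,1]>-.3)&(P[...,0]>.59)&(P[...,0]<.66);q=P[m]
for a in (q[q[:,1]>-.19],q[q[:,1]<-.19]): k=np.polyfit(a[:,0],a[:,1],1);print(len(a),k,np.polyval(k,.63))
m=(P[...,2]>.226)&(P[...,1]<-.1)&(P[...,1]>-.3)&(P[...,0]>.55)&(P[...,0]<.62);print(P[m])
print(status.observe()['contact_force'])
E
```

```text
time: 10.4
tool_pos: [0.5237, 0.2825, 0.1557]
tool_rot: [-1.571, 0.0, -0.121]
contact_force: [-2.6, -0.2, -1.0]
opening: 0.0097
bar [-0.01298502  0.67392807] 0.6763952219941038 [ 0.66009164 -0.36666136  0.2073161 ] [ 0.68803431 -0.01533659  0.22539656]
85 [ 0.00137804 -0.16050676] -0.15963859765922772
92 [-0.0048642  -0.22045685] -0.22352129612222477
[[ 0.59229966 -0.22138597  0.23724786]
 [ 0.59237223 -0.22378802  0.2367077 ]
 [ 0.59210878 -0.22581216  0.23750951]
 [ 0.59202583 -0.15833797  0.23601978]
 [ 0.5910205  -0.15983267  0.23979409]
 [ 0.5911698  -0.16225884  0.23894547]
 [ 0.5918324  -0.2209601   0.2299646 ]
 [ 0.59019488 -0.22146322  0.23632242]
 [ 0.58968821 -0.22321156  0.23811639]
 [ 0.58952636 -0.22534414  0.2385182 ]
 [ 0.58980451 -0.22798292  0.23714185]
 [ 0.59086395 -0.15682338  0.2315004 ]
 [ 0.58862175 -0.15732876  0.24032576]
 [ 0.58870219 -0.15969519  0.2397475 ]
 [ 0.58803247 -0.16143864  0.2422088 ]
 [ 0.58988307 -0.22123254  0.22831825]
 [ 0.58867186 -0.22220318  0.23300907]
 [ 0.58724159 -0.22289584  0.23859799]
 [ 0.58697316 -0.22490104  0.23944118]
 [ 0.58907593 -0.15713312  0.22919262]
 [ 0.58699997 -0.15776089  0.23744039]
 [ 0.58717756 -0.16021618  0.23645715]
 [ 0.58661854 -0.16205544  0.23849326]
 [ 0.58661486 -0.16155874  0.22911   ]]
[-2.62713627 -0.2439835  -0.97329913]
```

View pics/top4.png

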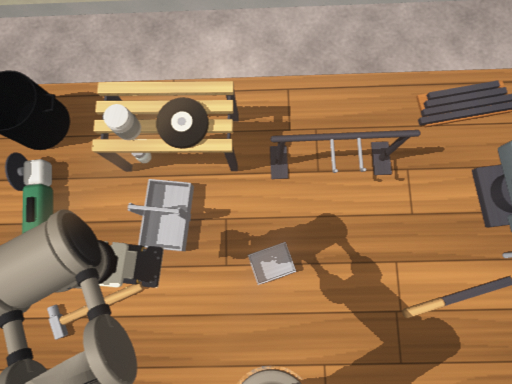

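```bash
python3 -m creep '[{"dx":0,"dy":-0.005,"dz":0,"rx":0,"ry":0,"rz":0,"gripper":0},{"dx":0,"dy":-0.015,"dz":0,"rx":0,"ry":0,"rz":0,"gripper":0},{"dx":0,"dy":-0.03,"dz":0,"rx":0,"ry":0,"rz":0,"gripper":0},{"dx":-0.004,"dy":-0.05,"dz":0,"rx":0,"ry":0,"rz":0,"gripper":0},{"dx":-0.01,"dy":-0.07,"dz":0,"rx":0,"ry":0,"rz":0,"gripper":0},{"dx":-0.016,"dy":-0.09,"dz":0,"rx":0,"ry":0,"rz":0,"gripper":0},{"dx":-0.02,"dy":-0.11,"dz":0,"rx":0,"ry":0,"rz":0,"gripper":0},{"dx":-0.02,"dy":-0.125,"dz":0,"rx":0,"ry":0,"rz":0,"gripper":0},{"dx":-0.02,"dy":-0.13,"dz":0,"rx":0,"ry":0,"rz":0,"gripper":0},{"dx":-0.02,"dy":-0.13,"dz":0,"rx":0,"ry":0,"rz":0,"gripper":0}]' 50
python3 - <<'E'
from h import *
print(status.observe()['contact_force'])
rel((.48,.1,.285),.0);rel((.48,-.1916,.285),.005);rel((.627,-.1916,.285),.005)
p,d=read_camera('side');cv2.imwrite('pics/side6.png',p[:,:,::-1])
E
```

```text
time: 11.65
tool_pos: [0.5041, 0.2848, 0.2856]
tool_rot: [-1.571, -0.0, -0.121]
contact_force: [0.0, 0.1, -4.9]
opening: 0.0096
[ 0.00599962  0.06027119 -4.92677612]
d [-0.0016  0.0006 -0.1864] r [ 0.    -0.121 -0.   ]
d [ 0.0337  0.0007 -0.4758] r [ 0.    -0.126 -0.   ]
d [ 0.1796  0.0007 -0.4581] r [ 0.    -0.126 -0.   ]
```

View pics/side6.png

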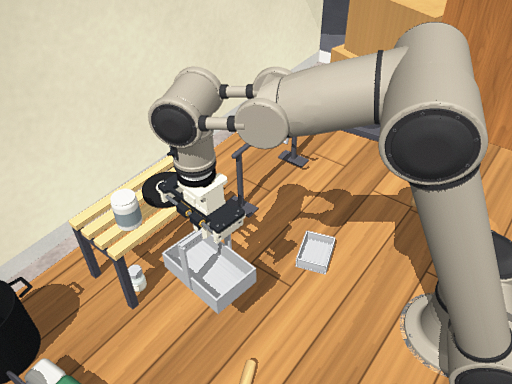

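Tote is held level in the air (4.9 N) and clear of the shelf. Carrying it across in front of the rail.

```bash
python3 -m creep '[{"dx":0,"dy":0,"dz":-0.01,"rx":0,"ry":-0.01,"rz":0,"gripper":0},{"dx":0,"dy":0,"dz":-0.03,"rx":0,"ry":-0.03,"rz":0,"gripper":0},{"dx":0,"dy":0,"dz":-0.055,"rx":0,"ry":-0.05,"rz":0,"gripper":0},{"dx":0,"dy":0,"dz":-0.085,"rx":0,"ry":-0.07,"rz":0,"gripper":0},{"dx":0,"dy":0,"dz":-0.115,"rx":0,"ry":-0.09,"rz":0,"gripper":0},{"dx":0,"dy":0,"dz":-0.145,"rx":0,"ry":-0.11,"rz":0,"gripper":0},{"dx":-0.001,"dy":0,"dz":-0.175,"rx":0,"ry":-0.126,"rz":0,"gripper":0},{"dx":0.001,"dy":0,"dz":-0.205,"rx":0,"ry":-0.126,"rz":0,"gripper":0},{"dx":0.004,"dy":0,"dz":-0.235,"rx":0,"ry":-0.126,"rz":0,"gripper":0},{"dx":0.008,"dy":0,"dz":-0.265,"rx":0,"ry":-0.126,"rz":0,"gripper":0},{"dx":0.012,"dy":0,"dz":-0.295,"rx":0,"ry":-0.126,"rz":0,"gripper":0},{"dx":0.015,"dy":0,"dz":-0.325,"rx":0,"ry":-0.126,"rz":0,"gripper":0},{"dx":0.019,"dy":0,"dz":-0.355,"rx":0,"ry":-0.126,"rz":0,"gripper":0},{"dx":0.022,"dy":0,"dz":-0.385,"rx":0,"ry":-0.126,"rz":0,"gripper":0},{"dx":0.026,"dy":0,"dz":-0.41,"rx":0,"ry":-0.126,"rz":0,"gripper":0},{"dx":0.029,"dy":0,"dz":-0.435,"rx":0,"ry":-0.126,"rz":0,"gripper":0},{"dx":0.032,"dy":0,"dz":-0.455,"rx":0,"ry":-0.126,"rz":0,"gripper":0},{"dx":0.034,"dy":0,"dz":-0.47,"rx":0,"ry":-0.126,"rz":0,"gripper":0},{"dx":0.034,"dy":0,"dz":-0.476,"rx":0,"ry":-0.126,"rz":0,"gripper":0},{"dx":0.034,"dy":0,"dz":-0.476,"rx":0,"ry":-0.126,"rz":0,"gripper":0}]' 50
python3 - <<'E'
from h import *
np.set_printoptions(precision=4,suppress=True)
s=status.observe();print(s['contact_force'])
for n in ['side','top','wrist']:
    p,d=read_camera(n);cv2.imwrite(f'pics/{n}7.png',p[:,:,::-1]);np.save(f'pics/{n}7.npy',d)
crop('pics/top7.png',240,100,440,240,4,'pics/t7c.png')
rel((.627,-.1916,.285),.005)
E
```

```text
time: 14.2
tool_pos: [0.4801, -0.1917, 0.2856]
tool_rot: [-1.571, 0.0, 0.005]
contact_force: [-0.3, 0.7, -5.4]
opening: 0.0093
[-0.269   0.6782 -5.3702]
d [ 0.1467  0.0007 -0.0014] r [-0.     0.001 -0.   ]
```

View pics/t7c.png

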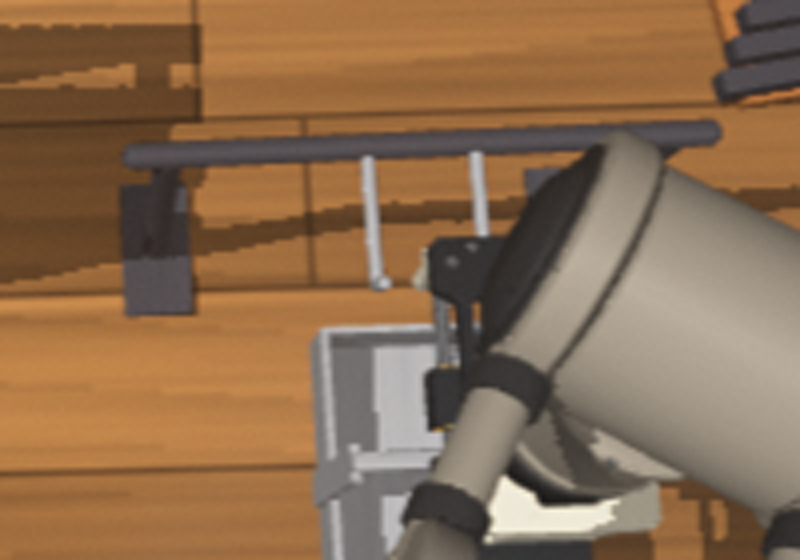

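View pics/wrist7.png

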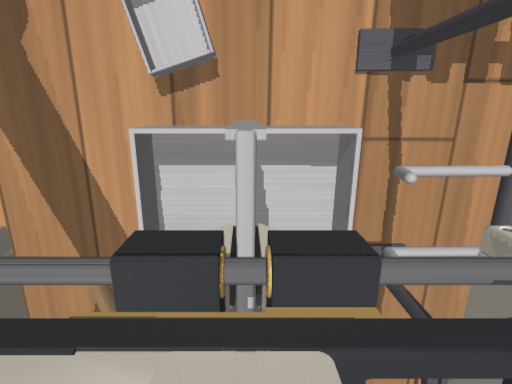

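View pics/side7.png

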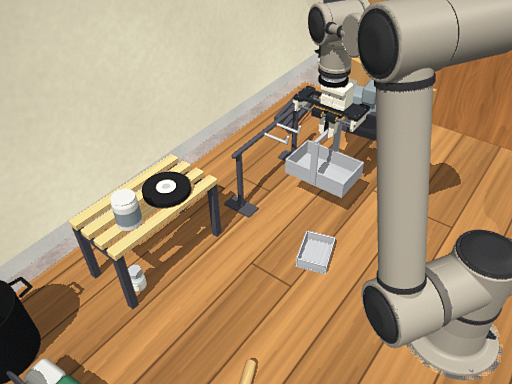

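Run:
```python
from h import *
np.set_printoptions(precision=4,suppress=True)
s=status.observe();P=cloud('wrist',np.load('pics/wrist7.npy'),s)
for y0 in(-.16,-.224):
    m=(abs(P[...,2]-.217)<.008)&(abs(P[...,1]-y0)<.015)&(P[...,0]>.6)&(P[...,0]<.665);q=P[m];print(len(q), q.mean(0) if len(q) else'',q[:,1].min(),q[:,1].max(),np.polyfit(q[:,0],q[:,1],1))
    m=(P[...,2]>.228)&(abs(P[...,1]-y0)<.015)&(P[...,0]>.57)&(P[...,0]<.62);q=P[m];print('tip',len(q), q.mean(0),q.min(0),q.max(0))
m=(abs(P[...,2]-.28)<.015)&(abs(P[...,0]-.48)<.015)&(P[...,1]>-.2);q=P[m];print('bar',len(q),q.mean(0),q.min(0),q.max(0))
m=(abs(P[...,2]-.179)<.008)&(P[...,1]>-.19);q=P[m];print('rim',q.min(0),q.max(0))
```

```text
993 [ 0.6329 -0.1585  0.2184] -0.16346231461995975 -0.15479122493691108 [ 0.0152 -0.1681]
tip 197 [ 0.5869 -0.1589  0.2373] [ 0.5841 -0.1631  0.2281] [ 0.592  -0.1557  0.2428]
853 [ 0.6305 -0.2219  0.218 ] -0.22695166541077344 -0.2183633428679448 [ 0.0149 -0.2312]
tip 18 [ 0.5901 -0.2202  0.2291] [ 0.5878 -0.2212  0.228 ] [ 0.5937 -0.2195  0.2308]
bar 3377 [ 0.4807 -0.1583  0.2849] [ 0.4651 -0.1921  0.265 ] [ 0.4948 -0.1266  0.295 ]
rim [ 0.3853 -0.19    0.171 ] [ 0.6778 -0.0368  0.187 ]
```

```bash
python3 -m creep '[{"dx":0.008,"dy":0,"dz":0,"rx":0,"ry":0,"rz":0,"gripper":0},{"dx":0.02,"dy":0,"dz":0,"rx":0,"ry":0,"rz":0,"gripper":0},{"dx":0.04,"dy":0,"dz":0,"rx":0,"ry":0,"rz":0,"gripper":0},{"dx":0.06,"dy":0,"dz":0.001,"rx":0,"ry":-0.005,"rz":0,"gripper":0},{"dx":0.08,"dy":0,"dz":0.001,"rx":0,"ry":-0.01,"rz":0,"gripper":0},{"dx":0.1,"dy":0,"dz":0.001,"rx":0,"ry":-0.01,"rz":0,"gripper":0},{"dx":0.12,"dy":0,"dz":0.001,"rx":0,"ry":-0.01,"rz":0,"gripper":0},{"dx":0.135,"dy":0,"dz":0.001,"rx":0,"ry":-0.01,"rz":0,"gripper":0},{"dx":0.145,"dy":0,"dz":0.001,"rx":0,"ry":-0.01,"rz":0,"gripper":0},{"dx":0.147,"dy":0,"dz":0.001,"rx":0,"ry":-0.01,"rz":0,"gripper":0},{"dx":0.147,"dy":0.01,"dz":0.001,"rx":0,"ry":-0.01,"rz":0,"gripper":0},{"dx":0.147,"dy":0.025,"dz":0.001,"rx":0,"ry":-0.01,"rz":0,"gripper":0},{"dx":0.147,"dy":0.038,"dz":0.001,"rx":0,"ry":-0.01,"rz":0,"gripper":0},{"dx":0.147,"dy":0.046,"dz":0.001,"rx":0,"ry":-0.01,"rz":0,"gripper":0},{"dx":0.147,"dy":0.046,"dz":0.001,"rx":0,"ry":-0.01,"rz":0,"gripper":0}]' 50
python3 - <<'E'
from h import *
s=status.observe();print(s['contact_force'])
for n in ['side','wrist']:
    p,d=read_camera(n);cv2.imwrite(f'pics/{n}8.png',p[:,:,::-1]);np.save(f'pics/{n}8.npy',d)
crop('pics/side8.png',230,50,390,210,4,'pics/s8c.png')
E
```

```text
time: 16.23
tool_pos: [0.6269, -0.1899, 0.2388]
tool_rot: [-1.57, 0.001, 0.015]
contact_force: [-0.8, -0.4, -4.7]
opening: 0.0093
[-0.83229547 -0.38937831 -4.67814902]
```

View pics/s8c.png

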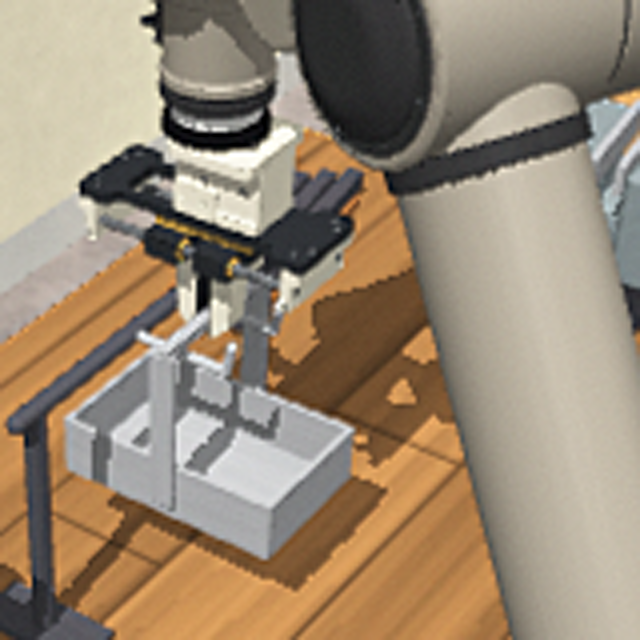

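View pics/wrist8.png

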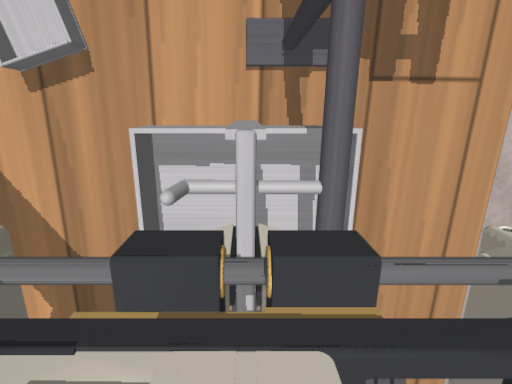

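```bash
python3 -m creep '[{"dx":0,"dy":0.002,"dz":0,"rx":0,"ry":0,"rz":0,"gripper":0},{"dx":0,"dy":0.004,"dz":0,"rx":0,"ry":0,"rz":0,"gripper":0},{"dx":0,"dy":0.006,"dz":0,"rx":0,"ry":0,"rz":0,"gripper":0},{"dx":0,"dy":0.007,"dz":0,"rx":0,"ry":0,"rz":0,"gripper":0},{"dx":0,"dy":0.007,"dz":0,"rx":0,"ry":0,"rz":0,"gripper":0}]' 50
```

```text
time: 16.95
tool_pos: [0.6272, -0.19, 0.2326]
tool_rot: [-1.571, 0.0, 0.015]
contact_force: [0.7, 0.5, -5.9]
opening: 0.0098
```

```bash
python3 -m creep '[{"dx":0,"dy":0.001,"dz":0,"rx":0,"ry":0,"rz":0,"gripper":0},{"dx":0,"dy":0.002,"dz":0,"rx":0,"ry":0,"rz":0,"gripper":0},{"dx":0,"dy":0.002,"dz":0,"rx":0,"ry":0,"rz":0,"gripper":0}]' 50; python3 -m creep '[{"dx":0,"dy":0.001,"dz":0,"rx":0,"ry":0,"rz":0,"gripper":0},{"dx":0,"dy":0.001,"dz":0,"rx":0,"ry":0,"rz":0,"gripper":0}]' 50
```

```text
time: 17.32
tool_pos: [0.6273, -0.19, 0.2307]
tool_rot: [-1.571, -0.0, 0.015]
contact_force: [-0.8, -0.3, -5.1]
opening: 0.0094
time: 17.58
tool_pos: [0.6273, -0.19, 0.2305]
tool_rot: [-1.571, -0.001, 0.015]
contact_force: [-2.0, 0.7, -0.4]
opening: 0.0093
```

```bash
python3 -m creep '[{"dx":0,"dy":0,"dz":0,"rx":0,"ry":0,"rz":0,"gripper":0.16},{"dx":0,"dy":0,"dz":0,"rx":0,"ry":0,"rz":0,"gripper":0.2},{"dx":0,"dy":0,"dz":0,"rx":0,"ry":0,"rz":0,"gripper":0.26},{"dx":0,"dy":0,"dz":0,"rx":0,"ry":0,"rz":0,"gripper":0.3},{"dx":0,"dy":0,"dz":0,"rx":0,"ry":0,"rz":0,"gripper":0.3}]' 50
python3 - <<'E'
from h import *
s=status.observe();print(s['contact_force'])
p,d=read_camera('side');cv2.imwrite('pics/side9.png',p[:,:,::-1])
crop('pics/side9.png',230,50,390,210,4,'pics/s9c.png')
E
```

```text
time: 18.2
tool_pos: [0.6273, -0.19, 0.2297]
tool_rot: [-1.571, -0.0, 0.015]
contact_force: [0.3, 0.4, -1.0]
opening: 0.0274
[ 0.33695417  0.4468566  -0.95742392]
```

View pics/s9c.png

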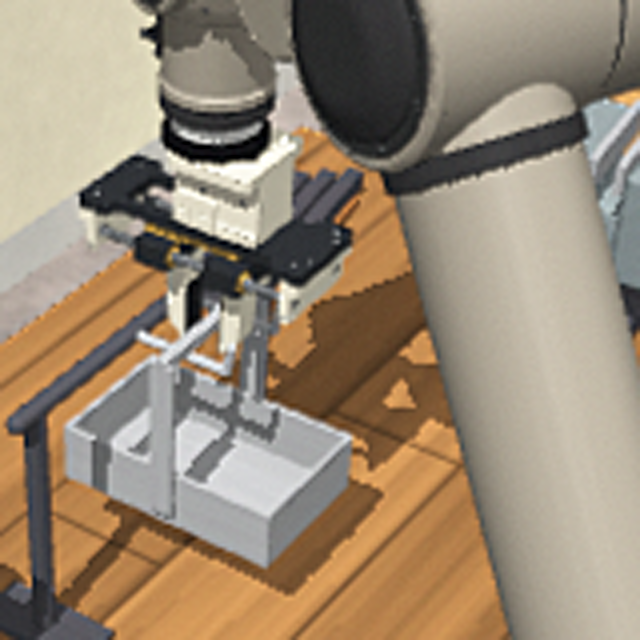

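Hanging level, fingers open either side of the bar. Withdrawing straight up, then back toward the robot.

```bash
python3 -m creep '[{"dx":0,"dy":-0.006,"dz":0,"rx":0,"ry":0,"rz":0,"gripper":0.3},{"dx":0,"dy":-0.015,"dz":0,"rx":0,"ry":0,"rz":0,"gripper":0.3},{"dx":0,"dy":-0.03,"dz":0,"rx":0,"ry":0,"rz":0,"gripper":0.3},{"dx":0,"dy":-0.06,"dz":0,"rx":0,"ry":0,"rz":0,"gripper":0.3},{"dx":0,"dy":-0.1,"dz":0,"rx":0,"ry":0,"rz":0,"gripper":0.3},{"dx":0,"dy":-0.15,"dz":0,"rx":0,"ry":0,"rz":0,"gripper":0.3},{"dx":-0.06,"dy":-0.15,"dz":0,"rx":0,"ry":0,"rz":0,"gripper":0.3},{"dx":-0.12,"dy":-0.15,"dz":-0.06,"rx":0,"ry":0,"rz":0,"gripper":0.3},{"dx":-0.17,"dy":-0.15,"dz":-0.12,"rx":0,"ry":0,"rz":0,"gripper":0.3},{"dx":-0.19,"dy":-0.15,"dz":-0.18,"rx":0,"ry":0,"rz":0,"gripper":0.3},{"dx":-0.2,"dy":-0.15,"dz":-0.23,"rx":0,"ry":0,"rz":0,"gripper":0.3},{"dx":-0.2,"dy":-0.15,"dz":-0.23,"rx":0,"ry":0,"rz":0,"gripper":0.3},{"dx":-0.2,"dy":-0.15,"dz":-0.23,"rx":0,"ry":0,"rz":0,"gripper":0.3},{"dx":-0.2,"dy":-0.15,"dz":-0.23,"rx":0,"ry":0,"rz":0,"gripper":0.3}]'
python3 - <<'E'
from h import *
np.set_printoptions(precision=4,suppress=True)
s=status.observe();print(s['contact_force'])
for t in (0,1):
  for n in ['side','top']:
    p,d=read_camera(n);cv2.imwrite(f'pics/{n}10.png',p[:,:,::-1])
    P=cloud(n,d); m=(abs(P[...,2]-.228)<.008)&(abs(P[...,0]-.63)<.017)&(P[...,1]>-.27)&(P[...,1]<-.12);q=P[m];print(n,len(q),q.mean(0),q.min(0),q.max(0))
    m=(abs(P[...,2]-.122)<.02)&(P[...,0]>.5)&(P[...,0]<.75)&(P[...,1]>-.27)&(P[...,1]<-.11);q=P[m]
    print(' rim f/r z',[np.median(q[(q[:,0]<.545)][:,2]),np.median(q[q[:,0]>.71][:,2])] )
crop('pics/top10.png',240,100,440,240,4,'pics/t10c.png');crop('pics/side10.png',230,50,390,210,4,'pics/s10c.png')
E
```

```text
time: 20.0
tool_pos: [0.4314, -0.4217, 0.3803]
tool_rot: [-1.571, -0.001, 0.016]
contact_force: [0.1, 0.4, -0.1]
opening: 0.0274
[ 0.1398  0.3573 -0.0725]
side 161 [ 0.6249 -0.1854  0.2282] [ 0.6158 -0.2574  0.2202] [ 0.6457 -0.1243  0.234 ]
 rim f/r z [np.float64(0.11781742040014354), np.float64(0.11737536699755569)]
top 295 [ 0.628  -0.1907  0.2277] [ 0.6181 -0.2565  0.2203] [ 0.6467 -0.1266  0.2328]
 rim f/r z [np.float64(0.12150400218286339), np.float64(0.12308446833348746)]
side 161 [ 0.6248 -0.1859  0.2279] [ 0.6161 -0.2575  0.2203] [ 0.6368 -0.1234  0.2346]
 rim f/r z [np.float64(0.11657882503984296), np.float64(0.1172831490066405)]
top 296 [ 0.6279 -0.191   0.2277] [ 0.6175 -0.2565  0.22  ] [ 0.6383 -0.1264  0.2325]
 rim f/r z [np.float64(0.12141698456987948), np.float64(0.12298398716372372)]
```

View pics/t10c.png

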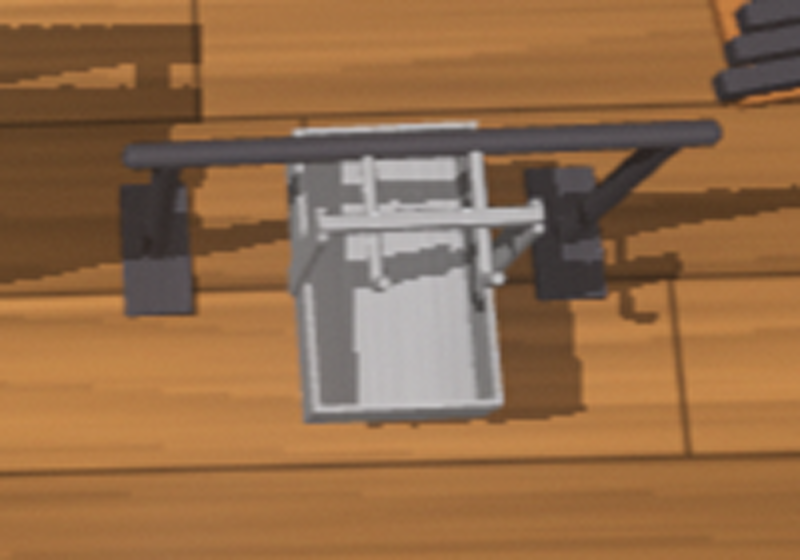

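View pics/side10.png

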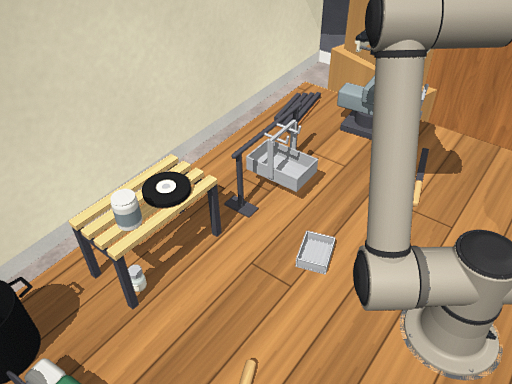

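View pics/s10c.png

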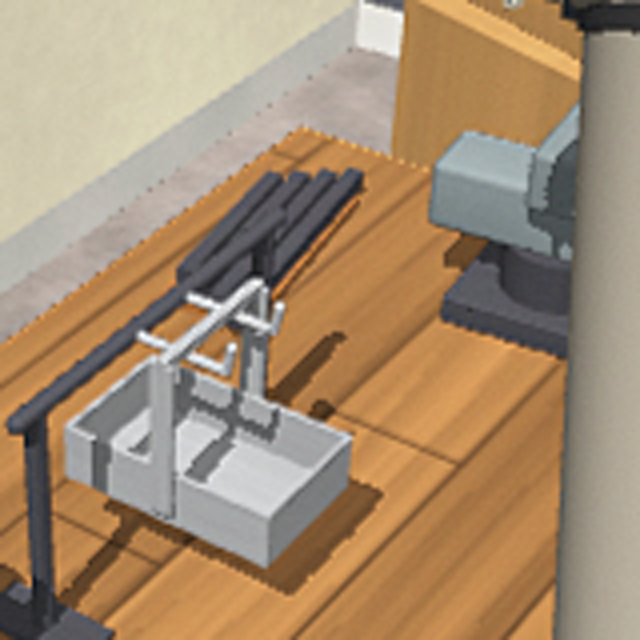

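```bash
python3 -c "
from cell import robot; print(robot.hand_in())"
```

```text
the job is handed in; nothing more can be done
None
```

The tote is hanging by its handle on both prongs of the rail, and I handed the job in at about 20 s of the 64 s allowed. The hand-in gave no verdict.

- **Drawing it out:** I set the part-open fingers inside the front wall and hooked it out about 150 mm along its own axis. The pull force was about 5 N. I then let go and moved away. Its middle stood about 131 mm in front of the shelf edge, with all of it clear of the shelf.
- **Hanging it:** I gripped the handle bar, lifted and carried the tote, and lowered it behind the upturned tips. I opened the fingers only once the rail was carrying the weight, then moved the arm well clear.

**Last checks:**
- **Position:** the top camera puts the bar's middle at x 0.628, y -0.191. The seat point is at about x 0.630, y -0.190, so it sits well within tolerance.
- **Tilt:** the front and rear rims are within 2 mm of each other in height.
- **At rest:** two readings a moment apart agreed to within 0.5 mm on the bar's mean position.
- **Camera disagreement:** the side camera reads about 3 mm different from the top one in x and about 5 mm in y. That is more than the 2 mm calibration, but still well within tolerance.
- **Other objects:** by eye, the jar, can, discs and tray are where they were. I did not measure them.

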